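# Seat the bowl cradle on the banding wheel

## Task

Lift the larger of the two three-armed bowl cradles by its middle tab and set it gently, without dropping it, on the banding wheel so that its three ball feet settle fully home: the long arm's foot in the cone cup, the other two in the groove and on the flat pad. Leave it level and let go; leave the smaller cradle where it stands.

Things in the scene. Friction and masses are not known exactly. Their poses are not given: they have to be found in the camera images.
- cradle: Larger aluminium bowl cradle, 0.3-0.65 kg: flat Y, x along its longer arm, z up. Origin under the tab at the level of the balls' bottoms. Feet: 18 mm balls at (x,y) = (90,0), (-50,55), (-50,-55) mm. Plate z 26-34 mm. Middle lifting tab 44 mm (x) by 14 mm (y), z 34-74 mm: grip across y. 16 mm thick rubber-tipped posts over the feet to z 80 mm, free space between. Mass centre within 5 mm of the tab.
- toe (a point): Centre of the ball on the larger cradle's long arm, (90,0,9) mm in its frame; this foot goes in the cone cup. With the cradle home its origin is on the wheel's axis, 65 mm above the bench, its x along the wheel's x, and its plate clears the seat rims by 10 mm.
- wheel: Banding wheel, fixed, does not turn: dark steel disc, 250 mm across, top at 55 mm. Origin on its axis at bench height, x to the cone cup, z up. Steel seats at (x,y): cone cup (90,0) mm; groove (-50,55), 46 mm long, aimed at the cup; flat 44 mm pad (-50,-55), top at z 65 mm. Cup and groove: polished 45 degree walls, mouths 40 mm wide at z 81 mm; they guide a foot home from 10 mm off.
- small_cradle: Smaller bowl cradle, to be left alone: same make, heights and tab, but arms only 62 percent as long (about 117 mm long, 98 mm wide overall). Origin and axes as for the larger.
Not all that is in view belongs to the job. Leave any green, red or yellow look-alike of the cradle alone.

How it is judged:
On the way:
1. the larger cradle is lifted clear of the bench (height (world z) of cradle above 0.08 m), for 0.1 s.
At the end, for the whole second after the job is handed in: The larger cradle rests on the wheel with its long arm at the cone cup: origin within 10 mm of the wheel's axis, 60 to 69.5 mm above the bench, level within 0.05 rad, turned within 10 degrees of the wheel's x, and at rest (horizontal distance between cradle and wheel below 0.01 m and x of toe in the frame of wheel above 0.078 m and angle between the x axis of cradle and the x axis of wheel, either way round below 0.175 rad and z of cradle in the frame of wheel between 0.06 and 0.0695 m and angle between cradle's own z axis and vertical below 0.05 rad and linear speed of cradle below 0.02 m/s and angular speed of cradle below 0.1 rad/s); the robot touches nothing.
It fails at once if the smaller cradle is moved more than 30 mm (distance of small_cradle from where it was at the start of the episode above 0.03 m).
It fails at once if the larger cradle is dropped (it falls free of the fingers faster than 0.6 m/s) (linear speed of cradle above 0.6 m/s and contact force between the fingers and cradle below 0.05 N).
It also fails if it takes over 35 s, if anything falls off the work surface, if the arm or the gripper's body presses on something with over 40 N, if the wrist force passes 120 N, or if a joint passes its speed limit or range.

## Robot

A 7-joint arm with a two-finger parallel gripper is mounted at the origin on the work surface. World frame = base frame: x ahead of the robot, y to its left, z up, the work surface at z = 0. Lengths are in m, angles in rad, forces in N, time in s.
With the tool pointing down it reaches from about 0.425 to 0.925 m from the base axis. Payload 6.8 kg.
Tool frame: the origin (TCP) lies at the very end of the fingers, on their centre line; the grasp point (between the pads) lies 19 mm behind it; z points along the fingers, y is the line along which they close (so a half turn about z gives the same grasp; the last joint's range is limited). The gripper opens to 85 mm and grips with 20 to 120 N. Pads are 22 mm wide; open, the fingers measure 114 mm over their backs; the gripper's body (76 mm by 85 mm) begins 54 mm behind the grasp point. The pads swing forward as they close: fully open they stand 13 mm farther back than shut.
Start: joints at [1.009, 0.477, 0.022, 1.555, -0.011, 1.109, -0.083], TCP at [0.296, -0.607, 0.231] pointing down, gripper open.
Joint ranges: [-2.96, 2.96], [-0.34, 2.1], [-1.41, 1.46], [0.24, 2.44], [-1.37, 4.51], [0.17, 1.92], [-2.96, 2.96]. Speed limits (rad/s): [2.39, 2.39, 3.14, 3.14, 3.14, 3.14, 3.14].

## Interface

Orientations are given as a unit quaternion [w, x, y, z].
In Python, from station import monitor, eyes, bot gives the robot as it stands.
- The arm moves only by the tool pendant, called after ">>>" by a JSON object that holds its "name" and its "arguments". Schema: {"type":"object","properties":{"deltas":{"type":"array","items":{"type":"array","items":{"type":"array","items":{"type":"number"},"minItems":5,"maxItems":5},"minItems":1,"maxItems":20},"minItems":1,"maxItems":1},"squeeze":{"type":"number"},"only":{"type":"string"},"quiet":{"type":"boolean"},"lines":{"type":"string"}},"required":["deltas"],"additionalProperties":false}. deltas is a list that holds a single list of rows (three levels of brackets), with 1 to 20 rows, each of 5 numbers: dx, dy, dz in m, then a turn about the tool's z in rad, then the opening from 0.0 (shut) to 1.0 (fully open); each row shifts and turns the commanded pose from where the row before left it, along the tool's axes as they then stand; what a row does not reach is not made up. A row lasts 1/10 s, in which the tool goes at most 0.05 m and 0.15 rad, less where a joint would pass 70% of its speed; a pose out of reach is approached as far as the arm can. The fingers move at their own pace and stop on an object; squeeze is the grip in N (left out, the last holds). Time passes only in rows, so rows that do not move let the fingers close. The tool returns the time, the measured TCP pose, the force, the opening and the grip force at its end. only (a regular expression) keeps the lines of the reply that match it, lines (a string "A,B") keeps lines A to B, and quiet returns only ok. Input that does not fit is refused with a message, and nothing moves.
- monitor.get_obs(): the state, without advancing time (a new reading comes with each control period).
- eyes.read_camera(name): name is "side" or "top"; returns the picture (420x560x3 uint8, blue, green, red); there is no depth.
- eyes.camera_info(name): a dict with "vertical_fov" (degrees; the focal length in pixels is half the picture's height over the tangent of half this angle, whatever the lens; pixels are square), "cx", "cy" (the principal point, pixels), "k1" (the pictures are not rectified: a ray, as slopes to the right and down, at radius r is drawn at 1 + k1 r^2 times it, then the intrinsics apply), "view" (4x4, takes a point from world to camera coordinates). Camera axes: x right, y up, looking along -z (the intrinsics and any distortion apply to the point x, -y, -z); pixel columns grow to the right and rows downward; lengths in m; the calibration is good to about 2 mm. A picture is of the moment at which its call begins. camera_info takes no time and is no camera call.
- bot.hand_in(): hands the job in; it is judged then, once.
The state is a dict: "t": time; "q": joint angles; "joint_vel": joint speeds; "joint_torque": joint torques, N m; "eef_pos": TCP position; "tool_rot": TCP orientation; "contact_force": force on the tool from outside, world axes, zero at the start; "torque": the same for the moment, N m; "gripper_width": opening from 0.0 (shut) to 1.0 (fully open); "grasp_force": force on a finger pad.
Only numpy, scipy, OpenCV 4.12 (cv2) and the standard library are available. Lean on these libraries where they do the work, as an engineer would, in place of code of your own. Each camera call takes 0.05 s, during which the arm holds its last target. There are 200 camera calls.

## Working session

There is one attempt and no reset: what is moved stays moved. The work goes in short steps, Python scripts to look and compute and a tool call to move; the robot and the scene stay as the last step left them, time stands still between calls to the robot, and variables do not carry over. Pictures are saved under pics/ and viewed, at most 10 in all, crops included, and the job is handed in when it is done.

```bash
mkdir -p pics
```

Run:
```python
from station import monitor, eyes, bot
import cv2,json
for n in("side","top"):
    cv2.imwrite(f"pics/{n}0.png",eyes.read_camera(n)); i=eyes.camera_info(n); print(n,i)
o=monitor.get_obs();print(o["t"],o["eef_pos"],o["tool_rot"])
```

```text
side {'vertical_fov': 48.13732068317053, 'cx': 274.33769564974955, 'cy': 206.21584201254154, 'k1': -0.13596286289978998, 'view': array([[-8.82938145e-01, -4.69489222e-01, -3.21290420e-04,
         3.01566643e-01],
       [ 2.49168332e-01, -4.69174626e-01,  8.47225066e-01,
        -1.75077933e-01],
       [-3.97913778e-01,  7.47967272e-01,  5.31234020e-01,
        -1.18380976e+00],
       [ 0.00000000e+00,  0.00000000e+00,  0.00000000e+00,
         1.00000000e+00]])}
top {'vertical_fov': 44.34438607625827, 'cx': 277.1660446201561, 'cy': 195.7829736001587, 'k1': 0.003233169272838821, 'view': array([[-3.80200047e-03, -9.99992581e-01,  6.18819255e-04,
        -1.00342137e-01],
       [ 9.97717577e-01, -3.75162925e-03,  6.74207842e-02,
        -4.20685590e-01],
       [-6.74179624e-02,  8.73740701e-04,  9.97724438e-01,
        -1.50129441e+00],
       [ 0.00000000e+00,  0.00000000e+00,  0.00000000e+00,
         1.00000000e+00]])}
0.1 [ 0.29565942 -0.60619752  0.23039543] [-8.24693823e-04  9.74371075e-01  2.24945039e-01 -2.41214911e-04]
```

View pics/side0.png

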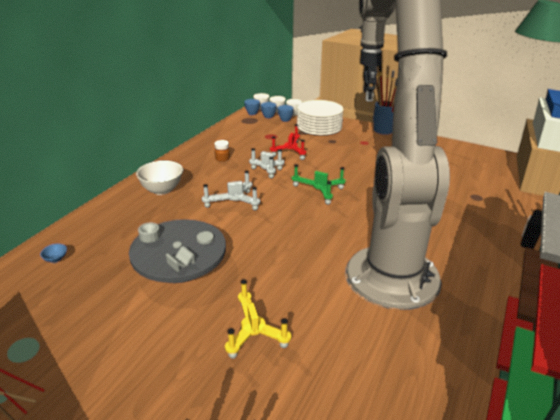

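View pics/top0.png

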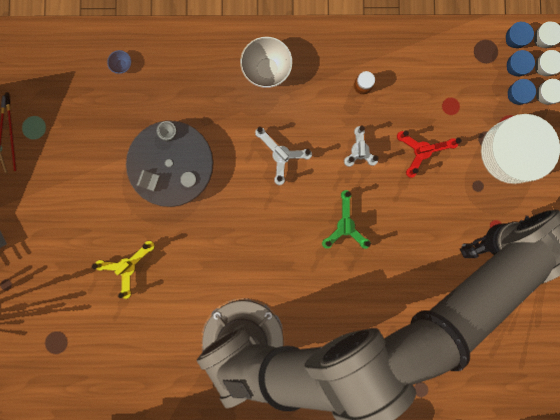

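The side view shows silver cradles at (232,193) and (266,160), with the wheel at (178,250). The top view shows them at (283,155) and (361,150), with the wheel at (169,163). The silver one at top (283,155) looks larger. The other, at (361,150), fits the small cradle. The green, red and yellow ones are look-alikes. I'll confirm this in an enlarged crop.

Run:
```python
import cv2
t=cv2.imread("pics/top0.png");s=cv2.imread("pics/side0.png")
R=lambda a,f:cv2.resize(a,None,fx=f,fy=f,interpolation=cv2.INTER_CUBIC)
cv2.imwrite("pics/tc.png",R(t[115:215,120:385],3))
cv2.imwrite("pics/sc.png",R(s[140:285,125:290],4))
```

```text
(no output)
```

View pics/tc.png

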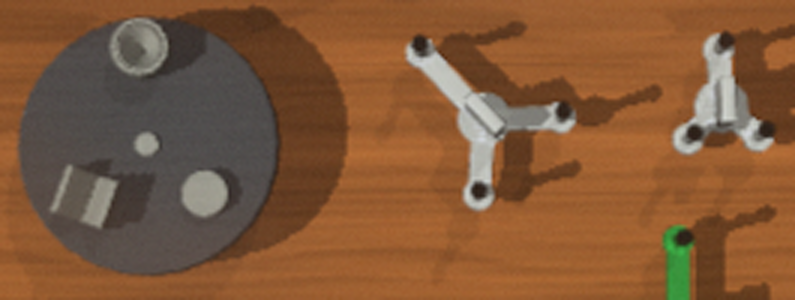

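View pics/sc.png

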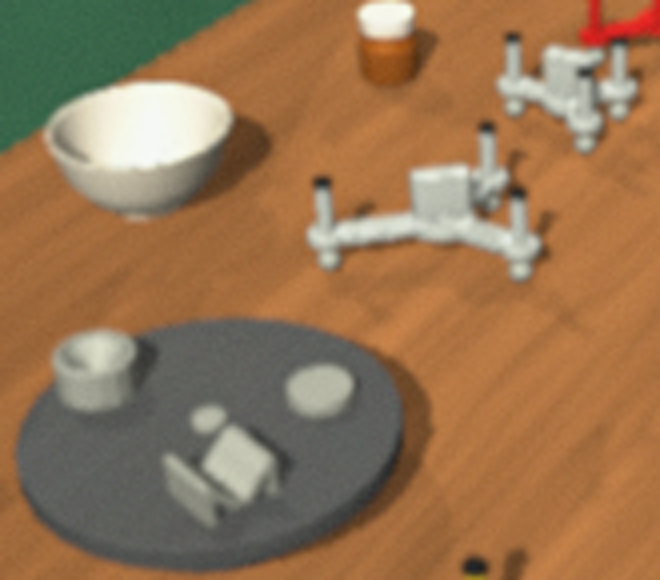

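The crops confirm it: the silver one at top-crop (487,114) and side-crop (441,168) has arms about 1.6 times as long, so it is the larger cradle. The one at (722,100) and (568,60) is the small one. The cup is at (139,46)/(96,352), the pad at (205,193)/(320,389), and the groove at (84,197)/(218,478). Next I triangulate.

Create h.py:
```python
import numpy as np, cv2
from scipy.optimize import least_squares
from station import monitor, eyes, bot
I={n:eyes.camera_info(n) for n in("side","top")}
def proj(n,P):
    i=I[n];V=i["view"];f=210/np.tan(np.radians(i["vertical_fov"]/2))
    K=np.array([[f,0,i["cx"]],[0,f,i["cy"]],[0,0,1]])
    R=np.diag([1,-1,-1.])@V[:3,:3];t=np.diag([1,-1,-1.])@V[:3,3]
    return cv2.projectPoints(np.atleast_2d(P).astype(float),cv2.Rodrigues(R)[0],t,K,np.array([i["k1"],0,0,0,0]))[0][:,0]
def tri(pt,ps):
    s=least_squares(lambda P:np.r_[proj("top",P)[0]-pt,proj("side",P)[0]-ps],[.55,0,.05]);return s.x,np.abs(s.fun).max()
def fit(M,pt,ps):
    M=np.array(M,float)
    def W(p): c,s=np.cos(p[3]),np.sin(p[3]);return M@np.array([[c,s,0],[-s,c,0],[0,0,1]])+p[:3]
    best=min((least_squares(lambda p:np.r_[proj("top",W(p))-pt,proj("side",W(p))-ps].ravel(),[.55,0,0,a]) for a in(-2,0,2)),key=lambda s:s.cost)
    return best.x,best.fun.reshape(-1,2).round(1).tolist()
```

Create m.py:
```python
from h import *
np.set_printoptions(precision=4,suppress=True)
T=lambda a:np.array(a)/3+[120-1/3,115-1/3]
S=lambda a:np.array(a)/4+[125-.375,140-.375]
C=[(420,46),(563,111),(479,189),(487,114)],[(322,182),(487,127),(518,192),(441,168)]
W=[(139,46),(205,193),(147,144),(84,197)],[(96,352),(320,389),(208,418),(218,478)]
for n,g in(("cradle posts L,R,back,tab",C),("cup pad hub groove",W)):
    print(n)
    for a,b in zip(*g): print(*tri(T(a),S(b)))
# cradle: image-right foot is y<0 or >0 -> try both
for s in(1,-1):
    print(s,*fit([(.09,0,.08),(-.05,-.055*s,.08),(-.05,.055*s,.08),(0,0,.074)],T(C[0]),S(C[1])))
print(*fit([(.09,0,.081),(-.05,-.055,.065)],T(W[0][:2]),S(W[1][:2])))
print("small tab",*tri(T((726,100)),S((568,55))))
```

```bash
python3 m.py
```

```text
cradle posts L,R,back,tab
[ 0.6054 -0.052   0.0752] 0.5604358798445332
[ 0.5419 -0.1878  0.0746] 0.18643474668920135
[ 0.4676 -0.1082  0.0751] 0.03853146313775824
[ 0.5398 -0.1157  0.0731] 0.27992490870815345
cup pad hub groove
[0.6034 0.2122 0.0805] 0.23216659061506562
[0.4664 0.1528 0.0596] 0.029571324106370867
[0.5144 0.2096 0.0562] 0.18013368662963103
[0.462  0.2661 0.0665] 0.05660689422475684
1 [ 0.5405 -0.1142 -0.0041  0.7564] [[-0.1, -0.7], [0.2, -0.2], [0.1, 0.4], [-0.7, -0.3], [0.5, -0.3], [0.3, -0.4], [0.4, -0.2], [-0.1, 1.1]]
-1 [ 0.5424 -0.1161 -0.0082  0.6543] [[3.0, -3.1], [-29.9, 25.5], [28.7, -24.0], [-0.0, -0.7], [0.1, -0.9], [6.5, 17.8], [-5.6, -15.4], [-0.3, 1.8]]
[ 0.5143  0.2096 -0.0029  0.0246] [[0.5, 0.1], [-0.4, 0.1], [-0.3, 0.5], [0.0, -0.6]]
small tab [ 0.5529 -0.343   0.0698] 0.3193111661420289
```

Heights read about 3–5 mm low but match the description: posts 75 vs 80 mm, cup 80 vs 81, pad 60 vs 65. The cradle is at (0.5405,-0.1145) with yaw 0.756. The wheel is at (0.5143,0.2096) with yaw 0.025, and the hub point agrees. I'll move above the cradle, then turn −0.30.

Create to.py:
```python
# usage: to.py x y z [yaw]: remaining shift in present tool axes, and turn
import sys; from h import *
from scipy.spatial.transform import Rotation as Ro
o=monitor.get_obs();q=np.array(o["tool_rot"]);R=Ro.from_quat(np.r_[q[1:],q[0]]).as_matrix()
a=[float(v) for v in sys.argv[1:]]
print("t",round(o["t"],2),"d tool",(R.T@(np.array(a[:3])-o["eef_pos"])).round(4),"tilt",np.degrees(np.arccos(-R[2,2])).round(2))
yaw=np.arctan2(R[1,0],R[0,0]);print("yaw",yaw.round(4),"turn",((-(a[3]-yaw)+np.pi/2)%np.pi-np.pi/2).round(4) if len(a)>3 else"", "F",np.round(o["contact_force"],1),"w",o["gripper_width"],o["grasp_force"],"q",np.round(o["q"],2))
```

```text
(no output)
```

>>> {"name": "pendant", "arguments": {"deltas": [[[0.031,-0.024,0.005,0,1],[0.031,-0.024,0.005,0,1],[0.031,-0.024,0.005,0,1],[0.031,-0.024,0.005,0,1],[0.031,-0.024,0.005,0,1],[0.031,-0.024,0.005,0,1],[0.031,-0.024,0.005,0,1],[0.031,-0.024,0.005,0,1],[0.031,-0.024,0.005,0,1],[0.031,-0.024,0.005,0,1],[0.031,-0.024,0.005,0,1],[0.031,-0.024,0.005,0,1],[0.031,-0.024,0.005,0,1],[0.031,-0.024,0.005,0,1],[0,0,0,-0.1,1],[0,0,0,-0.1,1],[0,0,0,-0.1,1],[0,0,0,0,1],[0,0,0,0,1]]], "squeeze": 50}}

```text
t: 2.0
eef_pos: [0.5385, -0.1146, 0.1611]
tool_rot: [-0.0, 0.93, 0.367, -0.0]
contact_force: [0.8, 0.3, -0.2]
gripper_width: 0.998
grasp_force: 0.0
```

```bash
python3 to.py 0.5405 -0.1145 0.16 0.756
```

```text
t 2.0 d tool [0.0015 0.0013 0.0011] tilt 0.03
yaw 0.7509 turn -0.0051 F [ 0.8  0.3 -0.2] w 0.9983407830204074 0.0 q [ 0.3   0.37 -0.25  1.91  0.12  0.88 -0.83]
```

>>> {"name": "pendant", "arguments": {"deltas": [[[0.0015,0.0013,0.015,-0.005,1],[0,0,0.02,0,1],[0,0,0.02,0,1],[0,0,0.02,0,1],[0,0,0.02,0,1],[0,0,0.014,0,1],[0,0,0.01,0,1],[0,0,0,0,1],[0,0,0,0,1]]], "squeeze": 50}}

```text
t: 2.9
eef_pos: [0.541, -0.1143, 0.0425]
tool_rot: [0.0, 0.929, 0.37, 0.0]
contact_force: [1.0, 0.4, -0.2]
gripper_width: 0.997
grasp_force: 0.0
```

```bash
python3 to.py 0.5405 -0.1145 0.042 0.756
```

```text
t 2.9 d tool [-0.0005 -0.0002  0.0005] tilt 0.02
yaw 0.7586 turn 0.0026 F [ 1.   0.4 -0.2] w 0.9967730318049394 0.0 q [ 0.26  0.54 -0.22  1.98  0.18  0.64 -0.88]
```

>>> {"name": "pendant", "arguments": {"deltas": [[[0,0,0,0,0],[0,0,0,0,0],[0,0,0,0,0],[0,0,0,0,0],[0,0,0,0,0],[0,0,0,0,0],[0,0,0,0,0],[0,0,0,0,0],[0,0,0,0,0],[0,0,0,0,0],[0,0,0,0,0],[0,0,0,0,0]]], "squeeze": 60}}

```text
t: 4.1
eef_pos: [0.5409, -0.1144, 0.0426]
tool_rot: [0.0, 0.929, 0.37, 0.0]
contact_force: [-1.2, -0.7, 6.0]
gripper_width: 0.152
grasp_force: 59.5
```

```bash
python3 to.py 0.5405 -0.1145 0.042 0.756
```

```text
t 4.1 d tool [-0.0003 -0.0002  0.0006] tilt 0.03
yaw 0.7586 turn 0.0026 F [-1.2 -0.7  6. ] w 0.1516097553407563 59.48752820491791 q [ 0.26  0.54 -0.22  1.98  0.18  0.64 -0.88]
```

>>> {"name": "pendant", "arguments": {"deltas": [[[0,0,-0.005,0,0],[0,0,-0.01,0,0],[0,0,-0.015,0,0],[0,0,-0.02,0,0],[0,0,-0.02,0,0],[0,0,-0.02,0,0],[0,0,-0.02,0,0],[0,0,-0.015,0,0],[0,0,-0.01,0,0],[0,0,0,0,0],[0,0,0,0,0]]]}}

```text
t: 5.2
eef_pos: [0.5402, -0.1143, 0.1771]
tool_rot: [-0.0, 0.929, 0.37, -0.0]
contact_force: [-0.2, 0.2, -6.6]
gripper_width: 0.151
grasp_force: 58.8
```

```bash
python3 to.py 0.5143 0.2096 0.178 0.025
```

Run:
```python
from h import *
cv2.imwrite("pics/side1.png",cv2.resize(eyes.read_camera("side")[100:280,110:310],None,fx=3,fy=3,interpolation=2))
```

```text
t 5.2 d tool [ 0.2041 -0.2529 -0.0009] tilt 0.03
yaw 0.7589 turn 0.7339 F [-0.2  0.2 -6.6] w 0.15073988358780183 58.81377160549164 q [ 0.3   0.35 -0.25  1.89  0.11  0.91 -0.82]
```

View pics/side1.png

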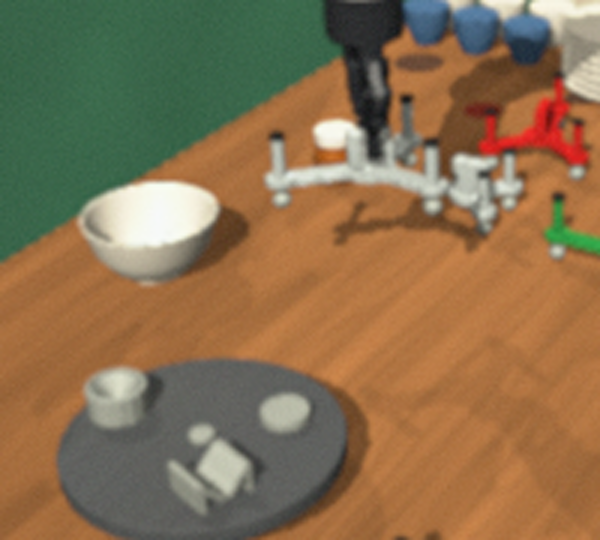

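The picture shows the cradle hanging level about 135 mm up, held by its tab (about (370,150)), and the small cradle undisturbed. I'll carry it over the wheel.

>>> {"name": "pendant", "arguments": {"deltas": [[[0.006,-0.008,0,0,0],[0.012,-0.015,0,0,0],[0.018,-0.022,0,0,0],[0.022,-0.027,0,0,0],[0.022,-0.027,0,0,0],[0.022,-0.027,0,0,0],[0.022,-0.027,0,0,0],[0.022,-0.027,0,0,0],[0.022,-0.027,0,0,0],[0.018,-0.022,0,0,0],[0.012,-0.015,0,0,0],[0.006,-0.008,0,0,0],[0,0,0,0,0],[0,0,0,0,0]]]}}

```text
t: 6.65
eef_pos: [0.5152, 0.2076, 0.1768]
tool_rot: [0.0, 0.929, 0.37, -0.001]
contact_force: [0.4, -0.1, -6.6]
gripper_width: 0.15
grasp_force: 58.8
```

>>> {"name": "pendant", "arguments": {"deltas": [[[0,0,0,0.03,0],[0,0,0,0.07,0],[0,0,0,0.09,0],[0,0,0,0.09,0],[0,0,0,0.09,0],[0,0,0,0.09,0],[0,0,0,0.09,0],[0,0,0,0.09,0],[0,0,0,0.064,0],[0,0,0,0.03,0],[0,0,0,0,0],[0,0,0,0,0]]]}}

```text
t: 7.85
eef_pos: [0.5155, 0.2084, 0.1773]
tool_rot: [0.0, 1.0, 0.012, 0.0]
contact_force: [0.3, -0.7, -5.7]
gripper_width: 0.155
grasp_force: 58.8
```

```bash
python3 to.py 0.5143 0.2096 0.178 0.025
```

Run:
```python
from h import *
R=lambda a:cv2.resize(a,None,fx=4,fy=4,interpolation=2)
cv2.imwrite("pics/side2.png",R(eyes.read_camera("side")[145:285,100:250]))
cv2.imwrite("pics/top2.png",R(eyes.read_camera("top")[95:220,85:245]))
```

```text
t 7.85 d tool [-0.0011 -0.0012 -0.0007] tilt 0.01
yaw 0.025 turn -0.0 F [ 0.3 -0.7 -5.7] w 0.1554304161285978 58.777061104774475 q [-0.31  0.35 -0.23  1.88  0.1   0.91 -2.13]
```

View pics/side2.png

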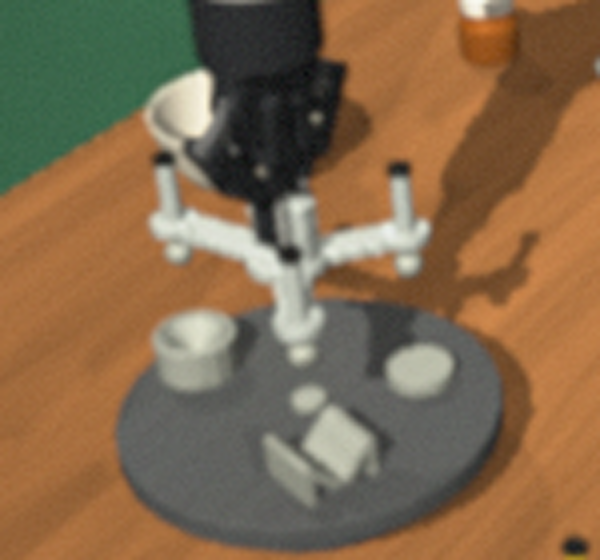

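View pics/top2.png

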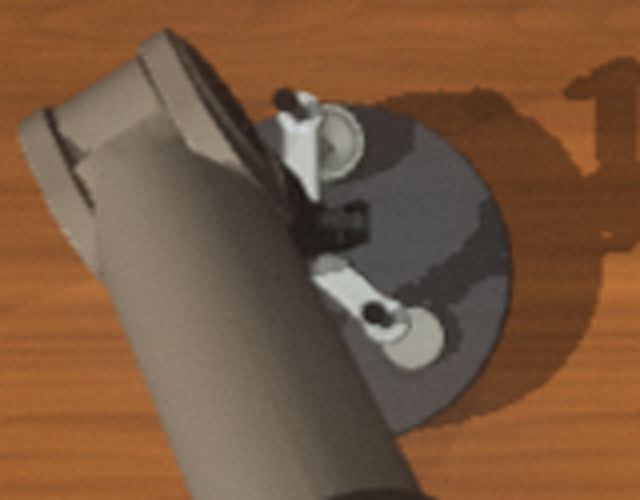

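Side view: posts at (162,158), (399,169) and (290,254). Top view: cup-arm post at (289,102), pad-arm post at (378,314). I'll fit the held cradle's pose from these.

Run:
```python
from h import *
T=(np.array([(289,102),(378,314)])-1.5)/4+[85,95]
S=(np.array([(162,158),(399,169),(290,254)])-1.5)/4+[100,145]
M=np.array([(.09,0,.08),(-.05,-.055,.08),(-.05,.055,.08)])
def W(p): c,s=np.cos(p[3]),np.sin(p[3]);return M@np.array([[c,s,0],[-s,c,0],[0,0,1]])+p[:3]
s=least_squares(lambda p:np.r_[proj("top",W(p)[:2])-T,proj("side",W(p))-S].ravel(),[.51,.21,.13,0])
print(s.x.round(4),s.fun.reshape(-1,2).round(1).tolist())
```

```bash
python3 to.py 0.5143 0.2096 0.1 0.025
```

```text
[0.5164 0.2074 0.1289 0.023 ] [[-0.3, -0.7], [-0.5, -0.5], [0.8, 0.1], [0.4, -0.1], [0.3, 0.2]]
t 7.95 d tool [-0.0011 -0.001   0.0773] tilt 0.0
yaw 0.0251 turn 0.0001 F [-0.2  0.4 -6.4] w 0.1518592422518165 58.77846121788025 q [-0.31  0.35 -0.23  1.88  0.1   0.91 -2.13]
```

The held cradle is 2 mm off in x and y. I'll correct that while lowering, and slow down near contact, expected at TCP z ≈ 0.108.

>>> {"name": "pendant", "arguments": {"deltas": [[[-0.001,-0.001,0.005,0,0],[-0.001,-0.001,0.01,0,0],[0,0,0.012,0,0],[0,0,0.012,0,0],[0,0,0.008,0,0],[0,0,0.005,0,0],[0,0,0.004,0,0],[0,0,0.003,0,0],[0,0,0.002,0,0],[0,0,0,0,0],[0,0,0,0,0]]]}}

```text
t: 9.05
eef_pos: [0.5135, 0.2109, 0.1166]
tool_rot: [-0.0, 1.0, 0.012, 0.0]
contact_force: [0.2, 0.2, -5.8]
gripper_width: 0.151
grasp_force: 58.8
```

>>> {"name": "pendant", "arguments": {"deltas": [[[0,0,0.002,0,0],[0,0,0.002,0,0],[0,0,0.001,0,0],[0,0,0,0,0],[0,0,0,0,0]]]}}

```text
t: 9.55
eef_pos: [0.5133, 0.2108, 0.1113]
tool_rot: [0.0, 1.0, 0.012, -0.0]
contact_force: [0.3, 0.4, -5.9]
gripper_width: 0.157
grasp_force: 58.8
```

```bash
python3 to.py 0.5133 0.2104 0.1076 0.025
```

```text
t 9.55 d tool [-0.      0.0004  0.0037] tilt 0.0
yaw 0.0248 turn -0.0002 F [ 0.3  0.4 -5.9] w 0.15671764229923596 58.807700872421265 q [-0.33  0.44 -0.22  1.94  0.13  0.78 -2.17]
```

>>> {"name": "pendant", "arguments": {"deltas": [[[0,0,0.001,0,0],[0,0,0.001,0,0],[0,0,0,0,0],[0,0,0,0,0]]]}}

```text
t: 9.95
eef_pos: [0.5133, 0.2105, 0.1093]
tool_rot: [0.0, 1.0, 0.012, -0.0]
contact_force: [-0.8, -1.5, -4.8]
gripper_width: 0.153
grasp_force: 59.1
```

>>> {"name": "pendant", "arguments": {"deltas": [[[0,0,0.001,0,0],[0,0,0,0,0],[0,0,0,0,0]]]}}

```text
t: 10.25
eef_pos: [0.5134, 0.2102, 0.1085]
tool_rot: [0.0, 1.0, 0.012, 0.0]
contact_force: [-0.6, -4.4, 1.5]
gripper_width: 0.15
grasp_force: 59.9
```

>>> {"name": "pendant", "arguments": {"deltas": [[[0,0,0.001,0,0],[0,0,0,0,0],[0,0,0,0,0]]]}}

```text
t: 10.55
eef_pos: [0.5135, 0.21, 0.1082]
tool_rot: [0.001, 1.0, 0.012, 0.0]
contact_force: [-3.9, -5.9, 8.6]
gripper_width: 0.152
grasp_force: 60.9
```

The feet are now in contact at about home height, and the walls push towards −y and −x. I'll yield to that and settle.

>>> {"name": "pendant", "arguments": {"deltas": [[[-0.0005,0.001,0,0,0],[0,0,0,0,0],[0,0,0,0,0]]]}}

```text
t: 10.85
eef_pos: [0.5134, 0.2098, 0.1081]
tool_rot: [-0.0, 1.0, 0.012, 0.001]
contact_force: [-1.9, -4.7, 6.5]
gripper_width: 0.154
grasp_force: 60.5
```

>>> {"name": "pendant", "arguments": {"deltas": [[[-0.0005,0.001,0,0,0],[0,0,0,0,0],[0,0,0,0,0]]]}}

```text
t: 11.15
eef_pos: [0.5131, 0.2095, 0.1079]
tool_rot: [-0.001, 1.0, 0.013, 0.001]
contact_force: [-0.2, -1.1, 5.3]
gripper_width: 0.156
grasp_force: 60.5
```

>>> {"name": "pendant", "arguments": {"deltas": [[[0,0,0,0,0],[0,0,0,0,0],[0,0,0,0,0]]], "squeeze": 20}}

```text
t: 11.45
eef_pos: [0.5132, 0.2095, 0.1079]
tool_rot: [-0.001, 1.0, 0.013, 0.001]
contact_force: [0.5, -0.9, 5.6]
gripper_width: 0.151
grasp_force: 60.5
```

>>> {"name": "pendant", "arguments": {"deltas": [[[0,0,0,0,0.2],[0,0,0,0,0.25],[0,0,0,0,0.3],[0,0,0,0,0.4],[0,0,0,0,0.6],[0,0,0,0,0.8],[0,0,0,0,0.8],[0,0,0,0,0.8]]]}}

```text
t: 12.25
eef_pos: [0.5123, 0.2088, 0.1073]
tool_rot: [-0.0, 1.0, 0.012, 0.0]
contact_force: [-0.0, -0.5, 0.8]
gripper_width: 0.8
grasp_force: 0.0
```

>>> {"name": "pendant", "arguments": {"deltas": [[[0,0,-0.01,0,0.8],[0,0,-0.02,0,0.8],[0,0,-0.03,0,0.8],[0,0,-0.03,0,0.8],[0,0,-0.03,0,0.8],[0,0,-0.03,0,0.8],[-0.04,0,0,0,0.8],[-0.04,0,0,0,0.8],[0,0.045,0,0,0.8],[0,0.045,0,0,0.8],[0,0.045,0,0,0.8],[0,0.045,0,0,0.8],[0,0,0,0,0.8],[0,0,0,0,0.8]]]}}

```text
t: 13.65
eef_pos: [0.4369, 0.0263, 0.258]
tool_rot: [-0.0, 1.0, 0.011, 0.001]
contact_force: [0.5, 0.2, 0.7]
gripper_width: 0.798
grasp_force: 0.0
```

Run:
```python
from h import *
R=lambda a:cv2.resize(a,None,fx=4,fy=4,interpolation=2)
cv2.imwrite("pics/side3.png",R(eyes.read_camera("side")[145:285,100:250]))
cv2.imwrite("pics/top3.png",R(eyes.read_camera("top")[95:220,85:245]))
```

```text
(no output)
```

View pics/side3.png

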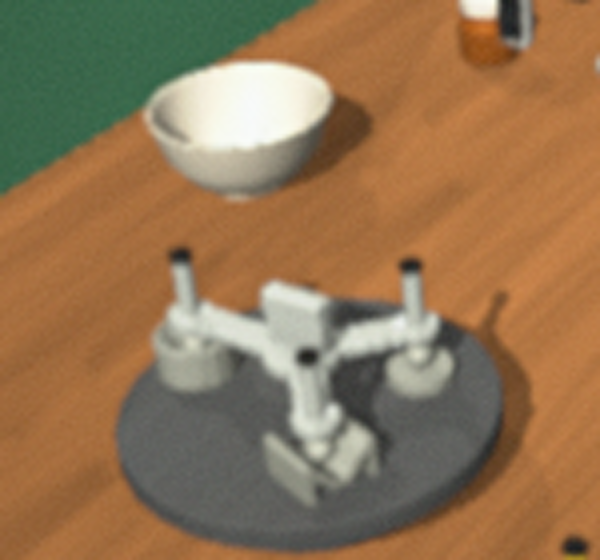

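View pics/top3.png

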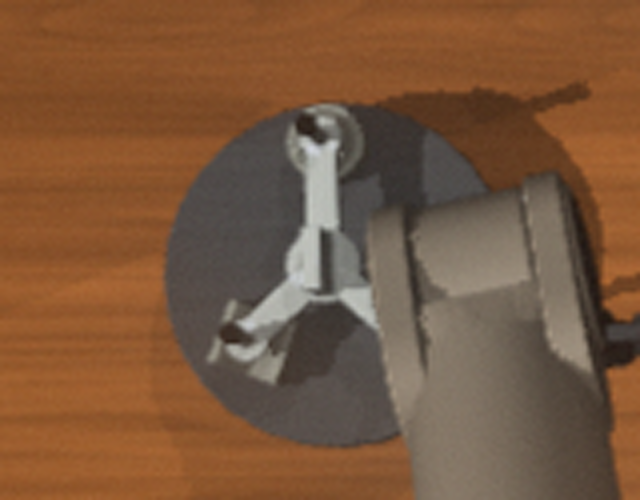

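The cradle stands on the wheel: posts in side view at (180,256), (410,265) and (307,356), in top view at (310,125) and (235,331). I'll check its height and level before handing in.

Run:
```python
from h import *
T=(np.array([(310,125),(235,331)])-1.5)/4+[85,95]
S=(np.array([(180,256),(307,356),(410,265)])-1.5)/4+[100,145]
M=np.array([(.09,0,.08),(-.05,.055,.08),(-.05,-.055,.08)])
def W(p): c,s=np.cos(p[3]),np.sin(p[3]);return M@np.array([[c,s,0],[-s,c,0],[0,0,1]])+p[:3]
s=least_squares(lambda p:np.r_[proj("top",W(p)[:2])-T,proj("side",W(p))-S].ravel(),[.51,.21,.07,0])
print(s.x.round(4),s.fun.reshape(-1,2).round(1).tolist())
for i in(0,1):print(tri(T[i],S[i]))
# pad-arm post: side ray at level height
print(proj("side",[W(s.x)[2]])[0]-S[2])
```

```text
[0.5155 0.2076 0.0583 0.0398] [[-0.1, -0.5], [-0.2, -0.1], [0.2, -0.0], [0.3, 0.1], [0.1, 0.1]]
(array([0.6047737 , 0.21137642, 0.13835893]), np.float64(0.35373128082630956))
(array([0.46379517, 0.26034555, 0.13813365]), np.float64(0.2228395066364044))
[0.09631923 0.09914274]
```

Measured z is 58 mm. The same fit read 5.6 mm low when the cradle was held at a known height, so true z is about 64 mm. It is level (residuals ≤0.5 px) and about 2 mm from the wheel's axis, so it is home.

```bash
python3 -c "
from station import bot
print(bot.hand_in())"
```

```text
the job is handed in; nothing more can be done
None
```

The larger cradle is on the banding wheel with its long arm's foot in the cone cup, measured level and about 2 mm from the wheel's axis; it is released, the smaller cradle was not touched, and the job was handed in at about 14 s of the 35 s allowed (no verdict was printed).

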